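# Pack the conveyor service kit

## Robot

A 6-joint arm with a two-finger parallel gripper is mounted at the origin on a cart in front of the work surface, level with it; the furniture and walls round the work are solid. World frame = base frame: x ahead of the robot, y to its left, z up, the work surface at z = 0. Lengths are in m, angles in rad, forces in N, time in s.
With the tool pointing down it reaches from about 0.275 to 0.725 m from the base axis. Payload 15.9 kg.
Tool frame: the origin (TCP) lies on the centre line of the jaws, within the pads' length; the fingertips stand 25 mm ahead of it and the grasp point (between the pads) lies 6 mm ahead of it; z points along the fingers, y is the line along which they close (so a half turn about z gives the same grasp; the last joint's range is limited). The gripper opens to 85 mm and grips with 20 to 120 N. Pads are 22 mm wide; open, the fingers measure 114 mm over their backs; the gripper's body (76 mm by 85 mm) begins 54 mm behind the grasp point. The pads swing forward as they close: fully open they stand 13 mm farther back than shut.
Start: joints at [1.346, 0.213, -0.034, 1.323, 0, 1.571], TCP at [0.111, 0.487, 0.256] pointing down, gripper open.
Joint ranges: [-2.98, 2.98], [-0.74, 1.72], [-1.14, 1.35], [-2.1, 2.04], [-1.57, 1.44], [-3.14, 3.14]. Speed limits (rad/s): [1.89, 1.89, 2.39, 2.57, 3.14, 3.14].

## Interface

Orientations are given as a 3x3 rotation matrix whose columns are the frame's x, y, z axes.
In Python, from cell import get_state, read_camera, sign_off gives the robot as it stands. The module is installed in compiled form; this text tells all that it offers.
- The arm moves only by the tool move_arm, never from a script. Its argument "increments" is text: rows parted by semicolons, each of 4 numbers parted by spaces: the shift along the tool's x, y, z in mm, then the turn about the tool's z in degrees. A call has 1 to 8 rows; each row is the pose to reach, as a shift and turn from the pose commanded when the call began, along the tool's axes at that moment; what a row does not reach only later rows make up. A row lasts 1/8 s, in which the tool goes at most 62.5 mm and 10.7 degrees, less where a joint would pass 70% of its speed; a pose out of reach is approached as far as the arm can. A call with a gripper value outside its range is refused whole. "hand" is the finger opening in mm, from 0 to 85.4, set as the call begins (left out, the last holds). The fingers move at their own pace and stop on an object; the grip force is fixed at half the most. Time passes only in rows, so rows that repeat a pose let the fingers close. It gives the time, the measured TCP pose, the force, the opening and the grip force at its end, in the units of the state.
- get_state(): the state, without advancing time (a new reading comes with each control period).
- read_camera(name): name is "scene" or "top" or "wrist"; returns a dict with "img" (420x560x3 uint8, blue, green, red), "z_map" (420x560 float32, m along the optical axis (not along the pixel's ray), 0 where there is no reading), "fx", "fy", "cx", "cy" (pixels), "R" (3x3) and "t" (3): a world point X has camera coordinates R X + t. Camera axes: x right, y down, z forward; pixel columns grow to the right and rows downward; lengths in m; the calibration is good to about 2 mm. The wrist camera is an equidistant fisheye: a pixel r from the principal point sees the ray r / f radians off the axis. A picture is of the moment at which its call begins.
- sign_off(): hands the job in; it is judged then, once.
The state is a dict: "clock": time; "joint_positions": joint angles; "dq": joint speeds; "tau": joint torques, N m; "eef_pos": TCP position; "orientation": TCP orientation; "ft_force": force on the tool from outside, world axes, zero at the start; "ft_torque": the same for the moment, N m; "width": finger opening in m; "gripper_force": force on a finger pad.
Only numpy, scipy, OpenCV 4.12 (cv2) and the standard library are available. Lean on these libraries where they do the work, as an engineer would, in place of code of your own. Each camera call takes 0.05 s, during which the arm holds its last target. There are 200 camera calls.

## Task

Pack the service kit on the grey tray: the larger spare wheel goes flat into the round pocket, the larger rubber block flat into the rectangular pocket, and the air fitting upright into the small cup, all right down on their floors. Only then lay the brush on top, flat and centred lengthwise in the two forked rests. The smaller wheel and the smaller rubber block do not belong to the kit: leave them where they are.

Things in the scene. Friction and masses are not known exactly. Their poses are not given: they have to be found in the camera images.
- kit_tray: grey tray, 200 (x) x 150 (y) mm, fixed; origin: centre of its underside. Base 6 mm thick, rim 10 mm high. At x = -80 and +80 mm, y = +20 mm stand metal rests, 12 mm thick along x, with forks 46 mm wide along y, fork floor 38 mm and prong tops 50 mm above the bench. The brush lies along tray x over the inserts, middle at x = 0, y = +20 mm
- wheel_insert: plywood plate on the tray, 70 x 92 x 8 mm, with a round grey-lined pocket 48 mm across in its middle; fixed; origin: centre of its underside, 6 mm above the bench. Pocket 5 mm deep: floor 9 mm, insert top 14 mm above the bench. Side by side with the block insert between the two rests, in either order
- block_insert: plywood insert plate like the other, 70 x 92 x 8 mm, with one rectangular grey-lined pocket 54 x 74 mm in its middle, the 74 mm along its y (across the tray); origin at the centre of its underside, 6 mm above the bench. Pocket 5 mm deep, its floor 9 mm and the insert's top 14 mm above the bench
- fitting_cup: small round grey-lined plywood cup on the tray beside the inserts, 42 mm outside, 30 mm inside; origin at the centre of its underside, 6 mm above the bench. Its floor is 9 mm and its rim 17 mm above the bench. Its place along the tray's x varies
- wheel_mid (a point): off-white plastic spare wheel, the larger of two: 36 mm across, 18 mm high, lying flat; point at its centre, z up. Loose
- block_mid (a point): black rubber block, the larger of two: 40 (x) x 60 (y) x 22 (z) mm; point at its centre. Loose
- fitting_mid (a point): push-in air fitting standing upright: 16 mm brass hexagon foot 8 mm high, black body about 12 mm across above it, blue top, 24 mm high; point half-way up, z up. Loose
- brush_mid (a point): flat brush with wooden handle, 187 mm long (along its y; bristles at the -y end), 31 mm wide at the bristles, about 28 mm at most along the handle, 12 mm thick; point at its middle, half-way up. Loose
- small_wheel_mid (a point): smaller off-white wheel, 26 mm across, 14 mm high, not part of the kit; point at its centre. Loose
- small_block_mid (a point): smaller black rubber block, 26 x 40 x 16 mm, not part of the kit; point at its centre. Loose
Things that resemble listed ones, but are neither listed nor needed, are in the scene too. What is shaped like the part that bears block_mid but green or red is not meant.

How it is judged:
On the way, in this order (a step that is already met when the one before it is completed fails the run):
1. wheel, block and fitting are in their pockets before the brush is laid on (horizontal distance between wheel_mid and wheel_insert below 0.01 m and z of wheel_mid in the frame of wheel_insert below 0.0145 m and angle between the z axis of wheel_mid and the z axis of wheel_insert, either way round below 0.12 rad and horizontal distance between block_mid and block_insert below 0.012 m and z of block_mid in the frame of block_insert below 0.0165 m and angle between the z axis of block_mid and the z axis of block_insert, either way round below 0.12 rad and horizontal distance between fitting_mid and fitting_cup below 0.011 m and z of fitting_mid in the frame of fitting_cup below 0.018 m and angle between the z axis of fitting_mid and the z axis of fitting_cup, either way round below 0.12 rad), for 0.2 s.
2. the brush lies in both rests over them (x of brush_mid in the frame of kit_tray between -0.015 and 0.015 m and y of brush_mid in the frame of kit_tray between 0.009 and 0.031 m and z of brush_mid in the frame of kit_tray between 0.04 and 0.049 m and angle between the y axis of brush_mid and the x axis of kit_tray, either way round below 0.15 rad and angle between the z axis of brush_mid and the z axis of kit_tray, either way round below 0.1 rad), for 0.2 s.
At the end, for the whole second after the job is handed in: Larger wheel, larger block and fitting down in their pockets (10, 12, 11 mm of centre; level to 0.12 rad); brush in both forks, within 15 mm lengthwise and 11 mm sideways, along to 0.15, level to 0.10 rad; all at rest; smaller wheel and block within 20 mm of their start (all of step 1 and all of step 2 and distance of each of small_wheel_mid, small_block_mid from where it was at the start of the episode below 0.02 m and linear speed of each of spare_wheel, rubber_block, air_fitting, brush below 0.02 m/s); the robot touches nothing.
It fails at once if the smaller wheel or block is moved more than 20 mm (distance of any of small_wheel_mid, small_block_mid from where it was at the start of the episode above 0.02 m).
It also fails if it takes over 99 s, if anything falls off the work surface, if the arm or the gripper's body presses on something with over 40 N, if the wrist force passes 120 N, or if a joint passes its speed limit or range.

## Working session

There is one attempt and no reset: what is moved stays moved. The work goes in short steps, Python scripts to look and compute and a tool call to move; the robot and the scene stay as the last step left them, time stands still between calls to the robot, and variables do not carry over. Pictures are saved under pics/ and viewed, at most 14 in all, crops included, and the job is handed in when it is done.

Besides the shell and the picture viewer there is one more tool, called after "Request:" in YAML: its name, and indented under it one key for each argument. move_arm: Moves the arm, as the interface text tells. Its arguments: {"type":"object","properties":{"increments":{"type":"string"},"hand":{"type":"number"}},"required":["increments"]}

```bash
mkdir -p pics; cat > h.py <<'E'
import numpy as np, cv2, pickle
from cell import get_state, read_camera, sign_off
def grab(name,tag):
    c=read_camera(name); pickle.dump(c,open(f'pics/{tag}.pkl','wb')); cv2.imwrite(f'pics/{tag}.png',c['img']); return c
def load(tag): return pickle.load(open(f'pics/{tag}.pkl','rb'))
def pt(c,u,v,z=None):
    "pixel -> world; by depth map, or on plane height z (pinhole)"
    R,t=np.array(c['R']),np.array(c['t']); o=-R.T@t
    d=R.T@np.array([(u-c['cx'])/c['fx'],(v-c['cy'])/c['fy'],1])
    if z is None:
        s=np.median(c['z_map'][int(v)-1:int(v)+2,int(u)-1:int(u)+2])
    else: s=(z-o[2])/d[2]
    return o+s*d
def cloud(c):
    h,w=c['z_map'].shape; u,v=np.meshgrid(np.arange(w),np.arange(h)); Z=c['z_map']
    P=np.stack([(u-c['cx'])/c['fx']*Z,(v-c['cy'])/c['fy']*Z,Z],-1)
    return (P-np.array(c['t']))@np.array(c['R'])
E
python3 - <<'E'
from h import *
np.set_printoptions(precision=4,suppress=True)
for n in ['scene','top']:
    c=grab(n,n+'0'); print(n,c['fx'],c['cx'],c['cy'],np.array(c['R']),-np.array(c['R']).T@c['t'])
    cv2.imwrite(f'pics/{n}0b.png',cv2.resize(c['img'],(800,600),interpolation=cv2.INTER_CUBIC))
s=get_state(); print(s)
E
```

```text
scene 458.58315003834394 288.84186112247784 201.68957428499567 [[-0.831  -0.556   0.0184]
 [-0.3822  0.5465 -0.7452]
 [ 0.4043 -0.6263 -0.6666]] [0.1436 0.7729 0.6333]
top 509.2101242580531 278.3411875152246 201.1722761773533 [[ 0.0264 -0.9993  0.0247]
 [-0.9938 -0.0289 -0.1076]
 [ 0.1083 -0.0217 -0.9939]] [0.3948 0.2379 0.944 ]
{'clock': 0.1, 'joint_positions': array([ 1.346 ,  0.2133, -0.035 ,  1.3235,  0.    ,  1.5708]), 'dq': array([ 0.0005, -0.    ,  0.0009,  0.0007, -0.0003,  0.0004]), 'tau': array([  0.001 , -68.7246,  48.7811,   0.0122,   0.    ,  -0.    ]), 'eef_pos': array([0.1114, 0.4871, 0.2559]), 'orientation': array([[-0.9748,  0.2229, -0.0002],
       [ 0.2229,  0.9748, -0.001 ],
       [ 0.    , -0.001 , -1.    ]]), 'ft_force': array([-0.4674, -0.3141, -0.0607]), 'ft_torque': array([-0.0194, -0.0312, -0.0067]), 'gripper_force': 0.0, 'width': 0.08530018140513485}
```

View pics/top0b.png

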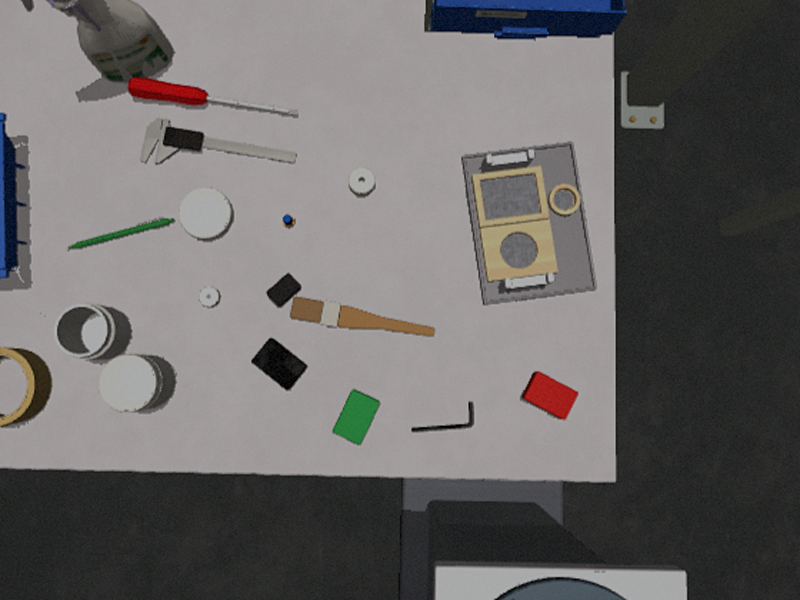

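View pics/scene0b.png

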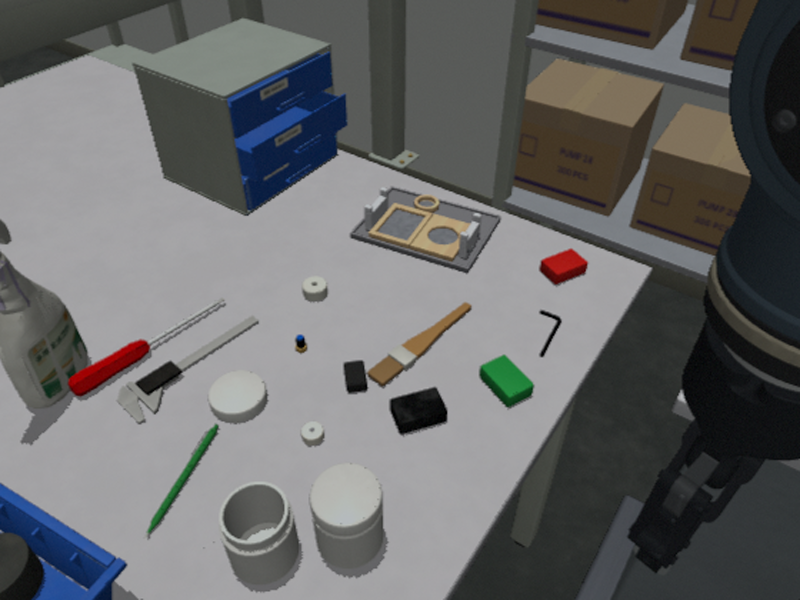

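The top view (800x600 scale) shows the larger wheel at (362,181), the fitting at (288,220) and the big block at (279,363). The brush runs from (291,308) to (434,331). The tray is near (529,222), with the cup at (564,199), the block pocket at (511,195) and the wheel pocket at (519,250). The scene view shows the same objects. Next I'll measure them in both depth clouds.

```bash
cat > seg.py <<'E'
from h import *
np.set_printoptions(precision=4,suppress=True)
seeds={'wheel':(362,181),'fit':(288,220),'block':(279,363),'brush':(340,316),'swheel':(209,296),'sblock':(283,289),'red':(550,395),'green':(356,417)}
T=load('top0');S=load('scene0');CT=cloud(T);CS=cloud(S)
for n,(a,b) in seeds.items():
    p=pt(T,a*.7,b*.7)
    out=[]
    for C in (CT,CS):
        z0=np.median(C[...,2][(np.hypot(C[...,0]-p[0],C[...,1]-p[1])<.09)&(C[...,2]<.006)])
        m=((C[...,2]>z0+.005)&(np.hypot(C[...,0]-p[0],C[...,1]-p[1])<(.13 if n=='brush' else .05))).astype(np.uint8)
        k,l=cv2.connectedComponents(m)
        d=np.where(m>0,np.hypot(C[...,0]-p[0],C[...,1]-p[1]),9); i=np.unravel_index(d.argmin(),d.shape)
        Q=C[l==l[i]]; 
        zt=np.percentile(Q[:,2],90); Qt=Q[Q[:,2]>zt-.004]
        r=cv2.minAreaRect((Qt[:,:2]*1000).astype(np.float32))
        print(n,len(Q),'z0 %.4f ztop %.4f'%(z0,zt),'top-mean',Qt[:,:2].mean(0),'rect',np.round(r[0],1),np.round(r[1],1),round(r[2],1))
# tray
for tag,C in (('T',CT),('S',CS)):
    p=pt(T,529*.7,222*.7)
    near=(np.hypot(C[...,0]-p[0],C[...,1]-p[1])<.14)
    hi=near&(C[...,2]>.044)&(C[...,2]<.06); Q=C[hi]
    print(tag,len(Q)); 
    k,l,st,ce=cv2.connectedComponentsWithStats(hi.astype(np.uint8))
    for j in range(1,k):
        if st[j,4]>5: q=C[l==j]; print('  rest',st[j,4],q.mean(0),cv2.minAreaRect((q[:,:2]*1000).astype(np.float32)))
im=T['img'][90:225,315:430]; cv2.imwrite('pics/tray0.png',cv2.resize(im,None,fx=4.4,fy=4.4,interpolation=cv2.INTER_CUBIC))
im=S['img'][120:200,235:360]; cv2.imwrite('pics/trays0.png',cv2.resize(im,None,fx=6,fy=6,interpolation=cv2.INTER_CUBIC))
E
python3 seg.py
```

```text
wheel 302 z0 -0.0001 ztop 0.0194 top-mean [0.6349 0.2683] rect [634.9 268.5] [34.7 33.5] 1.9
wheel 234 z0 0.0005 ztop 0.0195 top-mean [0.6358 0.2685] rect [636.  267.4] [33.4 35.9] 9.7
fit 56 z0 -0.0001 ztop 0.0242 top-mean [0.5793 0.3622] rect [579.  361.8] [ 9.2 11. ] 18.3
fit 71 z0 0.0005 ztop 0.0242 top-mean [0.5804 0.3621] rect [581.9 361.7] [10.9  9.2] 2.5
block 768 z0 -0.0000 ztop 0.0239 top-mean [0.3948 0.365 ] rect [394.6 365. ] [60.  39.9] 53.3
block 899 z0 0.0006 ztop 0.0236 top-mean [0.396  0.3661] rect [396.9 365. ] [59.4 41. ] 53.2
brush 1211 z0 -0.0001 ztop 0.0121 top-mean [0.4566 0.2816] rect [434.7 266. ] [185.9  65.3] 77.2
brush 948 z0 0.0007 ztop 0.0121 top-mean [0.4586 0.2836] rect [456.6 261.2] [186.   32.2] 82.5
swheel 167 z0 0.0001 ztop 0.0163 top-mean [0.4777 0.4588] rect [478.2 458.9] [24.  24.9] 35.4
swheel 203 z0 0.0004 ztop 0.0155 top-mean [0.4789 0.4589] rect [479.2 458.4] [23.8 24.4] 15.6
sblock 317 z0 -0.0000 ztop 0.0174 top-mean [0.4892 0.3639] rect [489.3 363.9] [25.6 38.7] 44.1
sblock 300 z0 0.0005 ztop 0.0175 top-mean [0.4899 0.3643] rect [491.  363
[... 769 characters left out ...]
889648), 3.8908793926239014)
  rest 31 [0.5019 0.0821 0.0491] ((501.8454895019531, 81.96346282958984), (10.766548156738281, 7.337486267089844), 3.2710108757019043)
S 87
  rest 20 [0.6688 0.0545 0.0488] ((670.0967407226562, 55.068603515625), (6.836487770080566, 13.343029022216797), 88.52816772460938)
  rest 20 [0.6606 0.1071 0.0482] ((660.70458984375, 105.89954376220703), (8.074851036071777, 10.84520149230957), 87.57429504394531)
  rest 23 [0.5114 0.0284 0.0488] ((512.0195922851562, 29.001182556152344), (11.561407089233398, 9.7485933303833), 11.911102294921875)
  rest 24 [0.5021 0.0826 0.0491] ((502.0855407714844, 82.97721099853516), (11.009746551513672, 8.786694526672363), 24.78207015991211)
```

View pics/tray0.png

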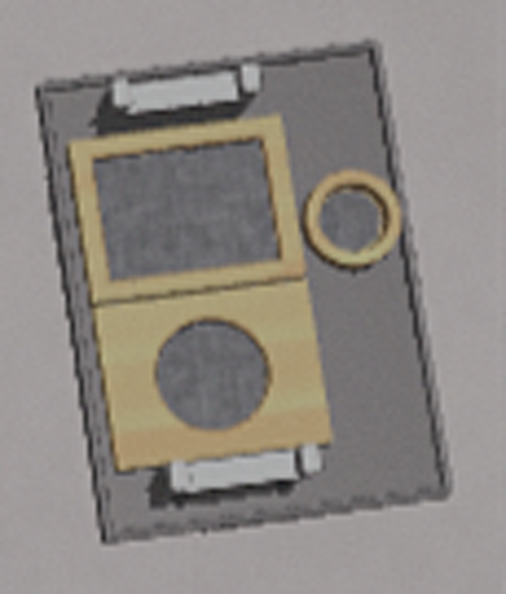

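View pics/trays0.png

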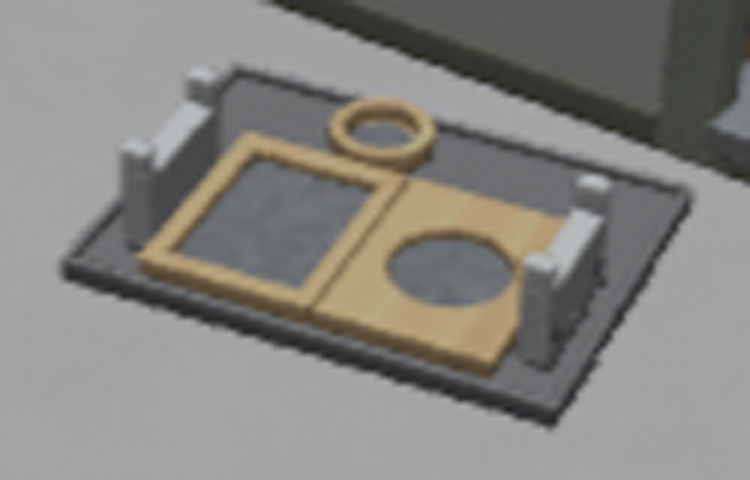

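The tray crop shows the block pocket's corners near (93,158), (265,136), (280,260) and (110,281). The wheel pocket is centred at (213,374) and the cup rim at (353,217). The scene crop shows the block pocket at (178,250), (255,155), (378,185) and (300,308), the wheel pocket at (452,269) and the cup rim at (383,129).

```bash
python3 - <<'E'
from h import *
np.set_printoptions(precision=4,suppress=True)
T=load('top0');S=load('scene0')
def tri(a,b):
    A=[]
    for c,p in((T,a),(S,b)):
        R=np.array(c['R']);o=-R.T@c['t'];d=R.T@np.array([(p[0]-c['cx'])/c['fx'],(p[1]-c['cy'])/c['fy'],1]);d/=np.linalg.norm(d);A.append((np.eye(3)-np.outer(d,d),o))
    return np.linalg.solve(sum(x for x,_ in A),sum(x@o for x,o in A))
t=lambda p:(315+(p[0]+.5)/4.4-.5,90+(p[1]+.5)/4.4-.5); s=lambda p:(235+(p[0]+.5)/6-.5,120+(p[1]+.5)/6-.5)
bT=np.mean([(93,158),(265,136),(280,260),(110,281)],0);bS=np.mean([(178,250),(255,155),(378,185),(300,308)],0)
O=np.array([.5887,.0486]);ax=np.array([.987,.160]);ay=np.array([-.16,.987])
for n,a,b,z in(('block',bT,bS,.014),('wheel',(213,374),(452,269),.014),('cup',(353,217),(383,129),.017)):
    X=tri(t(a),s(b));q=[pt(T,*t(a),z)[:2],pt(S,*s(b),z)[:2]]
    print(n,X,*q,[((p-O)@ax,(p-O)@ay) for p in q])
# brush: wooden mask colour -> axis
for c in(T,S):
    C=cloud(c); m=(C[...,2]>.005)&(C[...,2]<.02)&(np.hypot(C[...,0]-.45,C[...,1]-.27)<.13)&(c['img'][...,2]>c['img'][...,0].astype(int)-5)
    k,l,st,ce=cv2.connectedComponentsWithStats(m.astype(np.uint8),connectivity=8)
    for j in range(1,k):
        if st[j,4]>60:
            q=(C[l==j][:,:2]*1000).astype(np.float32); r=cv2.minAreaRect(q);print(st[j,4],r,np.round(C[l==j][:,2].mean(),4),'bounds',q[q[:,1].argmax()],q[q[:,1].argmin()])
E
```

```text
block [0.6209 0.0728 0.0119] [0.621  0.0735] [0.6187 0.0749] [(np.float64(0.03584426817230139), np.float64(0.019375325466935187)), (np.float64(0.03378985558276601), np.float64(0.021175103943192795))]
wheel [0.5497 0.0618 0.015 ] [0.5503 0.0618] [0.5499 0.0605] [(np.float64(-0.03584047048999962), np.float64(0.01914900482192811)), (np.float64(-0.036345646116761), np.float64(0.01792662719988682))]
cup [0.6183 0.0032 0.0177] [0.619  0.0033] [0.6184 0.0021] [(np.float64(0.022619989240193664), np.float64(-0.049593946006458)), (np.float64(0.02186329254257207), np.float64(-0.05063250372961447))]
316 ((489.09326171875, 364.0389099121094), (26.061519622802734, 39.886688232421875), 44.22647476196289) 0.0152 bounds [484.1177 384.1788] [494.6057 342.8024]
1200 ((454.3847351074219, 261.3952331542969), (186.6197052001953, 30.760395050048828), 82.2359619140625) 0.0097 bounds [454.3894 354.7651] [444.8873 168.7134]
969 ((456.5522155761719, 260.64093017578125), (187.21958923339844, 32.24955749511719), 82.49988555908203) 0.0101 bounds [457.9835 354.4193] [440.1133 168.3876]
303 ((491.03936767578125, 363.52203369140625), (25.720829010009766, 41.24369812011719), 43.94325256347656) 0.0151 bounds [487.0421 385.4618] [495.7613 341.952 ]
116 ((374.96026611328125, 367.7725830078125), (38.060211181640625, 3.733443260192871), 52.68452453613281) 0.0124 bounds [386.1731 383.1538] [364.7598 351.6197]
```

```bash
cat > go.py <<'E'
import sys; from h import *
s=get_state(); R=s['orientation']; p=s['eef_pos']; yaw=np.degrees(np.arctan2(R[1,1],R[0,1]))
x,y,z,a=map(float,sys.argv[1:5]); d=R.T@(np.array([x,y,z])-p)*1000
print('t %.2f'%s['clock'],'inc',d.round(1),'turn %.1f'%((yaw-a+180)%360-180),'yaw %.1f'%yaw,'w',s['width'])
E
python3 go.py .3957 .3652 .10 53.3
```

```text
t 0.10 inc [-304.4  -55.3  155.9] turn 23.8 yaw 77.1 w 0.08530018140513485
```

Request:
move_arm:
  increments: "-50 -9 10 4; -102 -18 20 8; -153 -28 40 12; -204 -37 60 16; -255 -46 85 20; -304.4 -55.3 110 23.8; -304.4 -55.3 150 23.8; -304.4 -55.3 156 23.8"
  hand: 80

```text
clock: 1.1
eef_pos: [0.3948, 0.3641, 0.098]
orientation: [[-0.801, 0.598, -0.004], [0.598, 0.801, -0.003], [0.001, -0.005, -1.0]]
ft_force: [-0.1, -0.7, -0.3]
width: 0.0801
gripper_force: 0.0
```

Request:
move_arm:
  increments: "0 0 30 0; 0 0 55 0; 0 0 68 0; 0 0 68 0; 0 0 68 0"

```text
clock: 1.72
eef_pos: [0.3963, 0.3663, 0.0335]
orientation: [[-0.802, 0.597, 0.001], [0.597, 0.802, 0.001], [-0.0, 0.001, -1.0]]
ft_force: [-0.5, -0.3, -0.3]
width: 0.0803
gripper_force: 0.0
```

```bash
python3 go.py .3957 .3652 .030 53.3; python3 - <<'E'
from h import *
c=grab('wrist','w1'); 
E
```

```text
t 1.73 inc [-0.2 -1.2  3.5] turn 0.0 yaw 53.3 w 0.08033805607221915
```

View pics/w1.png

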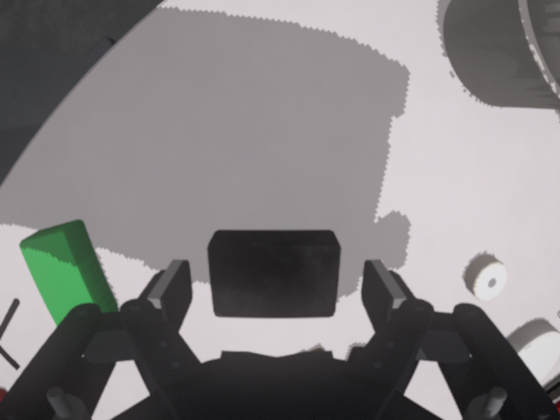

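The wrist view shows the block square between the pads: block about (210–340, 232–317), pads at about 180 and 372. I'll grip it.

Request:
move_arm:
  increments: "0 -1 1 0; 0 -1 1 0; 0 -1 1 0; 0 -1 1 0; 0 -1 1 0; 0 -1 1 0; 0 -1 1 0; 0 -1 1 0"
  hand: 50

```text
clock: 2.78
eef_pos: [0.3955, 0.365, 0.0322]
orientation: [[-0.802, 0.597, 0.001], [0.597, 0.802, 0.001], [-0.0, 0.001, -1.0]]
ft_force: [-3.2, -2.4, 10.5]
width: 0.0589
gripper_force: 63.0
```

Request:
move_arm:
  increments: "0 0 -10 0; 0 0 -50 0; 0 0 -90 0; 0 0 -90 0"

```text
clock: 3.28
eef_pos: [0.3966, 0.3661, 0.1247]
orientation: [[-0.802, 0.597, 0.004], [0.597, 0.802, 0.004], [-0.001, 0.005, -1.0]]
ft_force: [0.7, -0.0, -2.3]
width: 0.0584
gripper_force: 65.4
```

```bash
python3 go.py .620 .0742 .12 99.2
```

```text
t 3.27 inc [-353.5 -100.7    4.5] turn -45.9 yaw 53.3 w 0.05841492222779099
```

Request:
move_arm:
  increments: "-55 -16 4 -8; -110 -32 4 -16; -165 -47 4 -24; -220 -63 4 -32; -275 -79 4 -40; -330 -94 4 -45.9; -353.5 -100.7 4 -45.9; -353.5 -100.7 4 -45.9"

```text
clock: 4.28
eef_pos: [0.6189, 0.0713, 0.1164]
orientation: [[-0.987, -0.158, -0.001], [-0.158, 0.987, -0.0], [0.001, -0.0, -1.0]]
ft_force: [-0.2, 0.2, -1.3]
width: 0.0586
gripper_force: 65.3
```

Request:
move_arm:
  increments: "0 0 0 0; 0 0 0 0"

```text
clock: 4.53
eef_pos: [0.618, 0.0738, 0.1173]
orientation: [[-0.987, -0.161, -0.0], [-0.161, 0.987, 0.0], [0.0, 0.0, -1.0]]
ft_force: [0.4, -0.4, -1.7]
width: 0.0584
gripper_force: 65.3
```

```bash
python3 go.py .620 .0742 .0422 99.2; python3 - <<'E'
from h import *
c=grab('wrist','w2'); c=grab('top','t2'); cv2.imwrite('pics/t2c.png',cv2.resize(c['img'][80:230,290:440],None,fx=4,fy=4,interpolation=cv2.INTER_CUBIC))
E
```

```text
t 4.53 inc [-2.1  0.  75.1] turn 0.1 yaw 99.3 w 0.05842502829033367
```

View pics/w2.png

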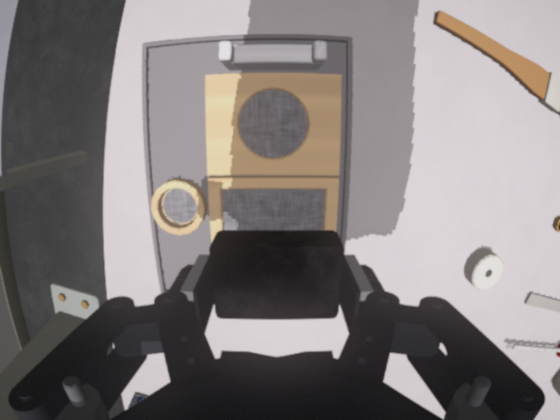

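The wrist view shows the block level with the pocket below it (pocket about x 222–326, block about 210–342), so they line up. I'll lower it.

Request:
move_arm:
  increments: "-2 0 30 0; -2 0 50 0; -2 0 62 0; -2 0 68 0; -2 0 72 0; -2 0 74 0; -2 0 75 0; -2 0 75 0"

```text
clock: 5.62
eef_pos: [0.6207, 0.0733, 0.0425]
orientation: [[-0.987, -0.16, 0.0], [-0.16, 0.987, 0.0], [-0.0, 0.0, -1.0]]
ft_force: [0.1, 0.6, -0.6]
width: 0.0582
gripper_force: 65.3
```

Request:
move_arm:
  increments: "0 0 1 0; 0 0 2 0; 0 0 2 0; 0 0 2 0"

```text
clock: 6.12
eef_pos: [0.6207, 0.0733, 0.0412]
orientation: [[-0.987, -0.16, 0.001], [-0.16, 0.987, 0.0], [-0.001, 0.0, -1.0]]
ft_force: [-5.5, -1.2, 12.5]
width: 0.0584
gripper_force: 66.8
```

Request:
move_arm:
  increments: "0 0 0 0; 0 0 0 0; 0 0 0 0; 0 0 -20 0; 0 0 -60 0; 0 0 -80 0; 0 0 -80 0"
  hand: 66

```text
clock: 7.0
eef_pos: [0.6215, 0.0733, 0.1217]
orientation: [[-0.987, -0.16, 0.003], [-0.16, 0.987, 0.0], [-0.003, -0.0, -1.0]]
ft_force: [0.4, 0.3, -1.0]
width: 0.0657
gripper_force: 0.0
```

```bash
python3 go.py .6353 .268 .10 99.2;  python3 - <<'E'
from h import *
c=grab('wrist','w3')
E
```

```text
t 7.00 inc [-44.7 189.9  21.8] turn 0.0 yaw 99.2 w 0.06572039508425238
```

View pics/w3.png

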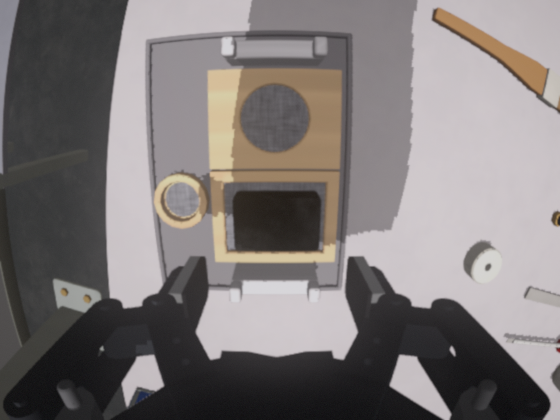

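The block lies in its pocket: block about (232–322, 190–252), pocket about (223–327, 183–252). Next is the wheel.

Request:
move_arm:
  increments: "-12 55 0 0; -24 110 0 0; -36 160 10 0; -44.7 189.9 20 0; -44.7 189.9 50 0; -44.7 189.9 80 0; -44.7 189.9 92 0; -44.7 189.9 92 0"
  hand: 60

```text
clock: 8.05
eef_pos: [0.6336, 0.2675, 0.0273]
orientation: [[-0.987, -0.16, -0.002], [-0.16, 0.987, -0.001], [0.002, -0.0, -1.0]]
ft_force: [0.1, -1.0, -0.6]
width: 0.0602
gripper_force: 0.0
```

Request:
move_arm:
  increments: "0 0 0 0; 0 0 0 0"

```text
clock: 8.3
eef_pos: [0.6349, 0.268, 0.0295]
orientation: [[-0.987, -0.16, 0.002], [-0.16, 0.987, 0.001], [-0.002, 0.0, -1.0]]
ft_force: [0.2, -0.6, 0.2]
width: 0.0602
gripper_force: 0.0
```

```bash
python3 go.py .6353 .268 .029 99.2
```

```text
t 8.30 inc [-0.4 -0.1  0.5] turn 0.0 yaw 99.2 w 0.060203321373042525
```

Request:
move_arm:
  increments: "0 0 1 0; 0 0 1 0; 0 0 1 0; 0 0 1 0; 0 0 1 0; 0 0 1 0; 0 0 1 0"
  hand: 28

```text
clock: 9.18
eef_pos: [0.6346, 0.268, 0.0281]
orientation: [[-0.987, -0.16, 0.001], [-0.16, 0.987, 0.0], [-0.001, 0.0, -1.0]]
ft_force: [-1.2, -1.2, 6.1]
width: 0.0333
gripper_force: 59.6
```

Request:
move_arm:
  increments: "0 0 -10 0; 0 0 -50 0; 0 0 -90 0; 0 0 -90 0; 0 0 -90 0"

```text
clock: 9.8
eef_pos: [0.6342, 0.2678, 0.1172]
orientation: [[-0.987, -0.16, -0.0], [-0.16, 0.987, -0.0], [0.0, -0.0, -1.0]]
ft_force: [-0.5, 0.5, -0.7]
width: 0.033
gripper_force: 59.7
```

```bash
python3 go.py .550 .0617 .12 99.2
```

```text
t 9.80 inc [ 116.1 -189.9   -2.8] turn 0.0 yaw 99.2 w 0.03299452621742584
```

Request:
move_arm:
  increments: "29 -47 0 0; 58 -95 0 0; 87 -142 0 0; 116 -190 0 0; 116 -190 0 0; 116 -190 20 0; 116 -190 20 0; 116 -190 20 0"

```text
clock: 10.8
eef_pos: [0.5502, 0.0622, 0.0973]
orientation: [[-0.987, -0.161, -0.001], [-0.161, 0.987, -0.0], [0.001, 0.0, -1.0]]
ft_force: [-0.4, 0.7, -0.3]
width: 0.0333
gripper_force: 59.8
```

```bash
python3 go.py .550 .0617 .0385 99.2; python3 - <<'E'
from h import *
c=grab('wrist','w4')
E
```

```text
t 10.80 inc [ 0.3 -0.4 58.8] turn 0.1 yaw 99.3 w 0.033299318726692034
```

View pics/w4.png

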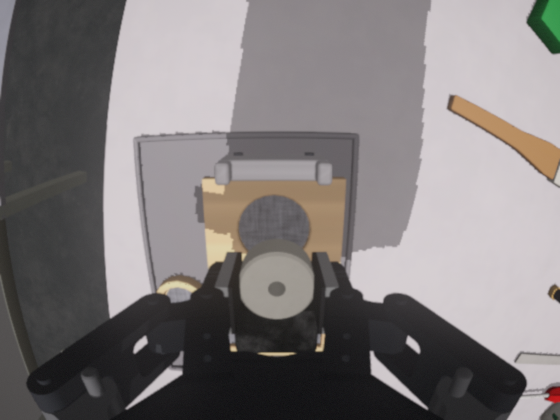

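The wheel is held level at (277,282), with the pocket behind it at (274,228) and aligned sideways. I'll lower it.

Request:
move_arm:
  increments: "0 0 25 0; 0 0 42 0; 0 0 52 0; 0 0 56 0; 0 0 58 0; 0 0 59 0; 0 0 60 0; 0 0 60 0"

```text
clock: 11.85
eef_pos: [0.5506, 0.0618, 0.0382]
orientation: [[-0.987, -0.16, 0.001], [-0.16, 0.987, 0.0], [-0.001, 0.0, -1.0]]
ft_force: [-3.6, -0.3, 9.2]
width: 0.0335
gripper_force: 65.2
```

Request:
move_arm:
  increments: "0 0 0 0; 0 0 0 0; 0 0 0 0; 0 0 -20 0; 0 0 -60 0; 0 0 -90 0; 0 0 -90 0"
  hand: 46

```text
clock: 12.72
eef_pos: [0.5516, 0.0619, 0.1295]
orientation: [[-0.987, -0.16, 0.004], [-0.16, 0.987, 0.0], [-0.004, -0.0, -1.0]]
ft_force: [0.7, -0.4, -0.6]
width: 0.046
gripper_force: 0.0
```

```bash
python3 go.py .5797 .362 .10 99.2; python3 - <<'E'
from h import *
c=grab('wrist','w5')
E
```

```text
t 12.72 inc [-75.7 291.8  29.7] turn 0.0 yaw 99.2 w 0.045975850455281735
```

View pics/w5.png

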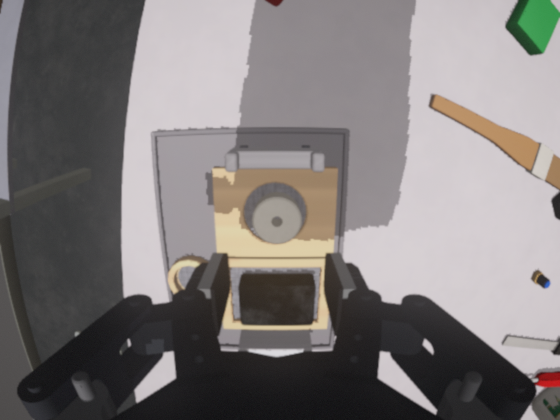

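The wheel sits in its pocket at (276,217) and the block is still in place. Next is the fitting.

Request:
move_arm:
  increments: "-14 55 0 0; -28 110 0 0; -42 165 0 0; -57 220 0 0; -70 270 0 0; -75.7 291.8 20 0; -75.7 291.8 60 0; -75.7 291.8 60 0"
  hand: 44

```text
clock: 13.78
eef_pos: [0.5758, 0.3606, 0.0631]
orientation: [[-0.987, -0.161, -0.006], [-0.161, 0.987, -0.004], [0.007, -0.003, -1.0]]
ft_force: [-1.2, -0.4, -0.2]
width: 0.0441
gripper_force: 0.0
```

Request:
move_arm:
  increments: "0 0 0 0; 0 0 0 0"

```text
clock: 14.02
eef_pos: [0.579, 0.362, 0.069]
orientation: [[-0.987, -0.16, 0.002], [-0.16, 0.987, 0.001], [-0.002, 0.001, -1.0]]
ft_force: [0.5, 0.3, -0.3]
width: 0.0438
gripper_force: 0.0
```

```bash
python3 go.py .5797 .362 .034 99.2; python3 - <<'E'
from h import *
c=grab('wrist','w6')
cv2.imwrite('pics/w6c.png',cv2.resize(c['img'][180:380,140:420],None,fx=2.5,fy=2.5))
E
```

```text
t 14.03 inc [-0.6 -0.1 35. ] turn -0.0 yaw 99.2 w 0.04382099789289123
```

View pics/w6c.png

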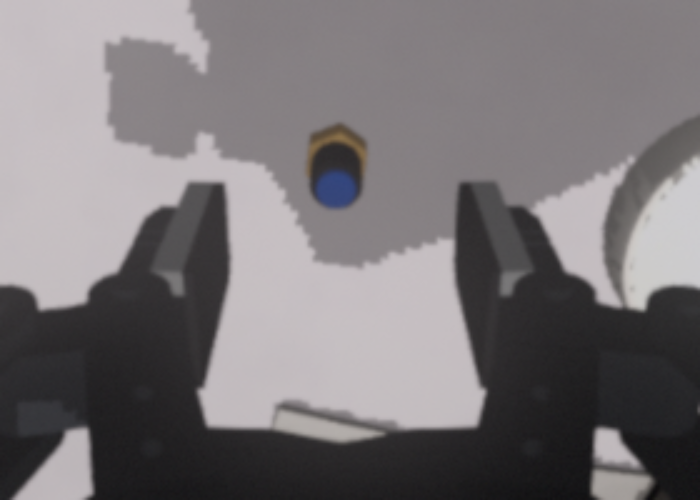

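The fitting (336,188) stands centred between the pads (225 and 458). I'll go down and grip it.

Request:
move_arm:
  increments: "-1 0 20 0; -1 0 34 0; -1 0 34.5 0; -1 0 34.5 0"

```text
clock: 14.58
eef_pos: [0.5794, 0.3622, 0.0334]
orientation: [[-0.987, -0.16, 0.0], [-0.16, 0.987, 0.0], [-0.001, 0.0, -1.0]]
ft_force: [0.7, -0.6, -0.2]
width: 0.0439
gripper_force: 0.0
```

Request:
move_arm:
  increments: "0 0 0 0; 0 0 0 0; 0 0 0 0; 0 0 0 0; 0 0 0 0; 0 0 0 0; 0 0 0 0; 0 0 0 0"
  hand: 6

```text
clock: 15.58
eef_pos: [0.5795, 0.3622, 0.0335]
orientation: [[-0.987, -0.16, 0.001], [-0.16, 0.987, 0.0], [-0.001, 0.0, -1.0]]
ft_force: [-1.1, -0.5, 5.7]
width: 0.0088
gripper_force: 59.0
```

Request:
move_arm:
  increments: "0 0 -10 0; 0 0 -50 0; 0 0 -90 0; 0 0 -90 0; 0 0 -90 0"

```text
clock: 16.2
eef_pos: [0.5791, 0.362, 0.1228]
orientation: [[-0.987, -0.16, -0.0], [-0.16, 0.987, -0.0], [0.0, -0.0, -1.0]]
ft_force: [-0.5, 0.4, -0.8]
width: 0.0087
gripper_force: 58.7
```

```bash
python3 go.py .6187 .003 .12 99.2
```

```text
t 16.20 inc [  18.4 -360.7    2.8] turn 0.0 yaw 99.2 w 0.008662969417673735
```

Request:
move_arm:
  increments: "3 -55 0 0; 6 -110 0 0; 9 -165 0 0; 12 -220 0 0; 15 -275 0 0; 17 -330 0 0; 18.4 -360.7 0 0; 18.4 -360.7 20 0"

```text
clock: 17.2
eef_pos: [0.6192, 0.0006, 0.1027]
orientation: [[-0.988, -0.157, 0.001], [-0.157, 0.988, -0.0], [-0.001, -0.0, -1.0]]
ft_force: [0.3, 1.1, -0.6]
width: 0.0086
gripper_force: 58.7
```

Request:
move_arm:
  increments: "0 0 15 0; 0 0 15 0; 0 0 15 0"

```text
clock: 17.58
eef_pos: [0.6189, 0.0035, 0.0881]
orientation: [[-0.987, -0.161, 0.0], [-0.161, 0.987, 0.0], [-0.0, 0.0, -1.0]]
ft_force: [-0.4, 0.5, 0.1]
width: 0.0088
gripper_force: 58.7
```

```bash
python3 go.py .6187 .003 .0425 99.2; python3 - <<'E'
from h import *
c=grab('wrist','w7')
cv2.imwrite('pics/w7c.png',cv2.resize(c['img'][180:380,140:420],None,fx=2.5,fy=2.5))
E
```

```text
t 17.57 inc [ 0.2 -0.5 45.6] turn 0.1 yaw 99.3 w 0.008840745590330344
```

View pics/w7c.png

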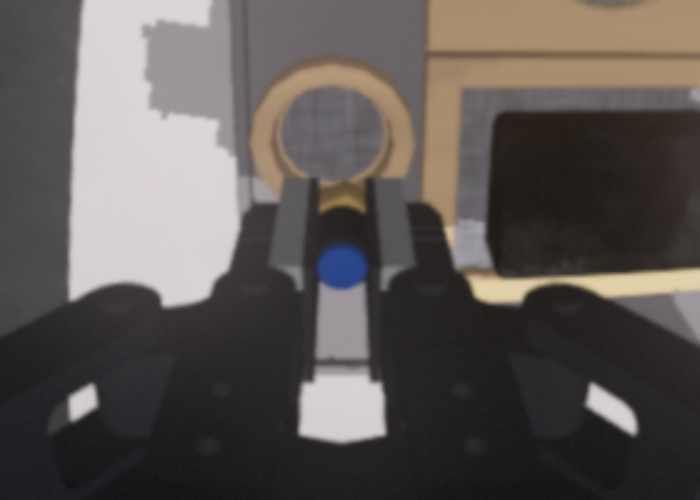

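The fitting is held at (341,265) and the cup centre is at (333,135), so I'll shift about 1.5 mm toward tool −y and lower it.

Request:
move_arm:
  increments: "0 -2 20 0; 0 -2 34 0; 0 -2 40 0; 0 -2 43 0; 0 -2 44.5 0; 0 -2 45.5 0; 0 -2 46.5 0; 0 -2 46.5 0"

```text
clock: 18.62
eef_pos: [0.6195, 0.0011, 0.0425]
orientation: [[-0.987, -0.16, 0.001], [-0.16, 0.987, 0.0], [-0.001, -0.0, -1.0]]
ft_force: [-4.2, 0.1, 11.4]
width: 0.009
gripper_force: 61.6
```

Request:
move_arm:
  increments: "0 0 0 0; 0 0 0 0; 0 0 0 0; 0 0 -20 0; 0 0 -60 0; 0 0 -90 0; 0 0 -90 0"
  hand: 24

```text
clock: 19.5
eef_pos: [0.6205, 0.0011, 0.1338]
orientation: [[-0.987, -0.16, 0.004], [-0.16, 0.987, 0.0], [-0.004, -0.001, -1.0]]
ft_force: [-0.0, 1.1, 0.5]
width: 0.0242
gripper_force: 0.0
```

```bash
python3 go.py .4555 .261 .10 172.4; python3 - <<'E'
from h import *
c=grab('wrist','w8')
E
```

```text
t 19.50 inc [121.4 283.   33.1] turn -73.2 yaw 99.2 w 0.02423536617360131
```

View pics/w8.png

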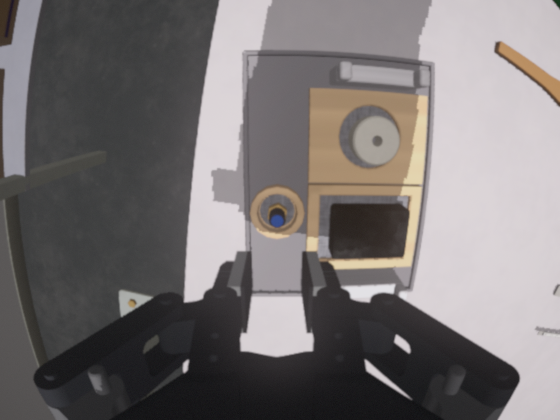

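The fitting stands in the cup at (277,215), the wheel is at (376,138) and the block at (368,230). I'll move over the brush and check the pockets by depth from there.

Request:
move_arm:
  increments: "18 43 0 -10; 37 87 0 -20; 56 130 0 -30; 74 174 0 -40; 93 217 0 -50; 110 261 0 -60; 121.4 283 0 -70; 121.4 283 30 -73.2"
  hand: 50

```text
clock: 20.55
eef_pos: [0.4536, 0.2628, 0.1015]
orientation: [[-0.126, -0.992, 0.002], [-0.992, 0.126, 0.001], [-0.001, -0.002, -1.0]]
ft_force: [0.8, -0.1, -0.0]
width: 0.05
gripper_force: 0.0
```

Request:
move_arm:
  increments: "0 0 0 0; 0 0 0 0"

```text
clock: 20.8
eef_pos: [0.454, 0.2607, 0.1015]
orientation: [[-0.134, -0.991, -0.0], [-0.991, 0.134, -0.0], [0.0, 0.0, -1.0]]
ft_force: [-0.8, 0.8, -0.1]
width: 0.05
gripper_force: 0.0
```

```bash
python3 go.py .4555 .261 .026 172.4; python3 - <<'E'
from h import *
np.set_printoptions(precision=4,suppress=True)
grab('wrist','w9')
for n in('top','scene'):
    C=cloud(grab(n,n+'9'))
    for k,x,y,r,lo,hi in(('block',.620,.0742,.045,.022,.045),('wheel',.55,.0617,.03,.02,.04),('fit',.6187,.003,.02,.022,.05)):
        m=(np.hypot(C[...,0]-x,C[...,1]-y)<r)&(C[...,2]>lo)&(C[...,2]<hi);q=C[m]
        if k=='block': q=q[np.abs((q[:,:2]-[x,y])@[.987,.16])<.032]
        if len(q)<5: print(n,k,len(q));continue
        A=np.c_[q[:,:2]-q[:,:2].mean(0),np.ones(len(q))];f=np.linalg.lstsq(A,q[:,2],rcond=None)[0]
        print(n,k,len(q),cv2.minAreaRect((q[:,:2]*1000).astype(np.float32)),'z',np.median(q[:,2]),np.ptp(q[:,2]),'slope',f[:2])
E
```

```text
t 20.80 inc [-0.5 -1.5 75.5] turn -0.1 yaw 172.3 w 0.0500474832825434
top block 708 ((619.6542358398438, 75.14141082763672), (40.347415924072266, 60.23666763305664), 9.390253067016602) z 0.030457872759145813 0.013217348586321738 slope [ 0.0119 -0.0079]
top wheel 289 ((550.7261962890625, 64.05982208251953), (35.26715850830078, 33.553428649902344), 1.998537302017212) z 0.026426180556901494 0.01059442223716179 slope [ 0.0228 -0.0179]
top fit 38 ((619.3863525390625, 2.84812593460083), (10.62265396118164, 11.744272232055664), 49.195011138916016) z 0.030338837853681744 0.01283335316792851 slope [ 0.111  -0.1166]
scene block 3
scene wheel 0
scene fit 0
```

View pics/w9.png

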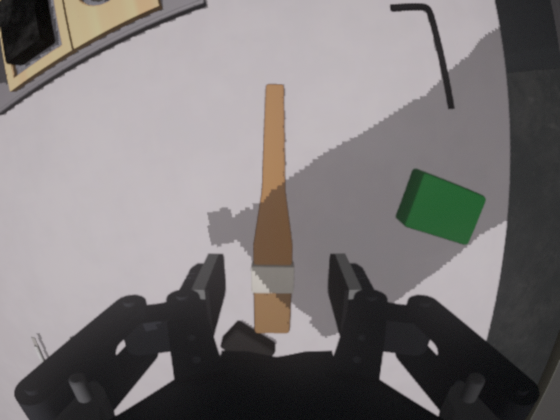

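The pockets read well: block top 30.5 mm, wheel top 26.4 mm, all centred within about 3 mm and level. The brush (handle axis x≈273) lies between the pads (222 and 330). I'll grip it.

Request:
move_arm:
  increments: "-0.5 -1.5 40 0; -0.5 -1.5 65 0; -0.5 -1.5 74 0; -0.5 -1.5 76 0; -0.5 -1.5 76 0"

```text
clock: 21.58
eef_pos: [0.4561, 0.2615, 0.0262]
orientation: [[-0.132, -0.991, 0.001], [-0.991, 0.132, 0.001], [-0.001, -0.001, -1.0]]
ft_force: [1.1, 0.6, 0.1]
width: 0.0501
gripper_force: 0.0
```

Request:
move_arm:
  increments: "0 0 0 0; 0 0 0 0; 0 0 0 0; 0 0 0 0; 0 0 0 0; 0 0 0 0; 0 0 0 0; 0 0 0 0"
  hand: 12

```text
clock: 22.58
eef_pos: [0.4559, 0.2616, 0.0263]
orientation: [[-0.132, -0.991, 0.001], [-0.991, 0.132, 0.001], [-0.001, -0.001, -1.0]]
ft_force: [-3.6, -1.4, 12.1]
width: 0.0241
gripper_force: 58.3
```

Request:
move_arm:
  increments: "0 0 -10 0; 0 0 -50 0; 0 0 -90 0; 0 0 -90 0; 0 0 -90 0"

```text
clock: 23.2
eef_pos: [0.4554, 0.2612, 0.1153]
orientation: [[-0.132, -0.991, 0.0], [-0.991, 0.132, 0.0], [-0.0, -0.0, -1.0]]
ft_force: [0.5, -0.8, -1.1]
width: 0.0239
gripper_force: 59.0
```

```bash
python3 go.py .5852 .0683 .12 99.2; python3 - <<'E'
from h import *
c=grab('wrist','w10')
c=grab('scene','s10');cv2.imwrite('pics/s10c.png',c['img'])
C=cloud(grab('top','t10'))
m=(C[...,2]>.08)&(C[...,2]<.125)&(load('t10')['img'][...,2]>load('t10')['img'][...,0].astype(int)+25)
q=C[m];q=q[np.hypot(q[:,0]-.4555,q[:,1]-.261)<.12];print(len(q),cv2.minAreaRect((q[:,:2]*1000).astype(np.float32)),np.polyfit(q[:,1],q[:,2],1),q[:,1].min(),q[:,1].max())
E
```

```text
t 23.20 inc [ 174.1 -154.1   -4.7] turn 73.2 yaw 172.4 w 0.023947409887354155Traceback (most recent call last):
  File "<stdin>", line 6, in <module>
    raise TypeError("expected non-empty vector for x")
TypeError: expected non-empty vector for x
```

View pics/s10c.png

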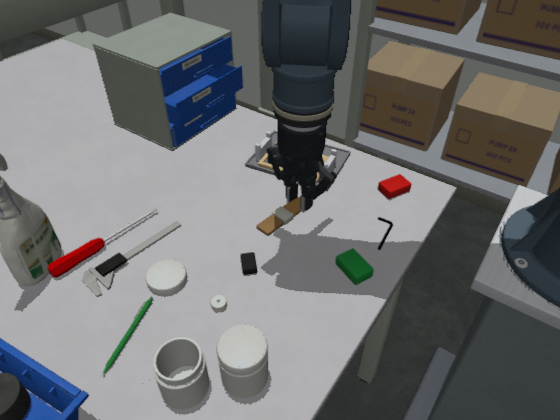

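The scene view shows the brush gripped at its middle, roughly level, with bristles at (270,225), and the small wheel and block undisturbed. From here I'll check with numbers only.

```bash
python3 - <<'E'
from h import *
for tag in('s10','t10'):
    c=load(tag);C=cloud(c);b=c['img'].astype(int)
    m=(C[...,2]>.06)&(C[...,2]<.135)&(b[...,2]>b[...,0]+15)&(np.hypot(C[...,0]-.4555,C[...,1]-.261)<.12)
    k,l,st,_=cv2.connectedComponentsWithStats(m.astype(np.uint8))
    q=C[(st[l,4]>8)&(l>0)]
    if len(q)<9: print(tag,len(q));continue
    print(tag,len(q),cv2.minAreaRect((q[:,:2]*1000).astype(np.float32)),'z(y) fit',np.polyfit(q[:,1],q[:,2],1),'y',q[:,1].min(),q[:,1].max(),'z',np.percentile(q[:,2],[10,50,90]))
E
```

```text
s10 539 ((459.4362487792969, 302.2208557128906), (103.13468170166016, 29.628978729248047), 80.61576843261719) z(y) fit [-0.01516321  0.10299052] y 0.24985102479269916 0.35461435889515497 z [0.09591561 0.09830762 0.09969565]
t10 0
```

Request:
move_arm:
  increments: "22 -19 -8 9; 44 -38 -8 18; 65 -58 -8 27; 87 -77 -8 36; 109 -96 -8 45; 131 -116 -8 54; 152 -135 -8 63; 174 -154 -8 72"

```text
clock: 24.35
eef_pos: [0.5852, 0.0676, 0.1224]
orientation: [[-0.984, -0.176, -0.002], [-0.176, 0.984, -0.0], [0.002, 0.0, -1.0]]
ft_force: [-1.1, 0.7, 0.3]
width: 0.0239
gripper_force: 59.0
```

Request:
move_arm:
  increments: "0 0 0 1.2; 0 0 0 1.2; 0 0 0 1.2"

```text
clock: 24.72
eef_pos: [0.5847, 0.0692, 0.1231]
orientation: [[-0.987, -0.162, -0.001], [-0.162, 0.987, 0.0], [0.001, 0.0, -1.0]]
ft_force: [-0.6, 0.0, -0.6]
width: 0.0237
gripper_force: 59.0
```

```bash
python3 go.py .5852 .0683 .0650 99.2; python3 - <<'E'
from h import *
for n in('scene','top'):
    c=grab(n,n+'11');C=cloud(c);b=c['img'].astype(int)
    m=(C[...,2]>.085)&(C[...,2]<.14)&(b[...,2]>b[...,0]+15)&(np.hypot(C[...,0]-.5852,C[...,1]-.0683)<.12)
    k,l,st,_=cv2.connectedComponentsWithStats(m.astype(np.uint8))
    q=C[(st[l,4]>8)&(l>0)]
    if len(q)<9: print(n,len(q));continue
    d=q[:,:2]-[.5852,.0683];u=d@[.987,.16];v=d@[-.16,.987]
    for a in np.arange(-.1,.1,.02):
        s=(u>=a)&(u<a+.02)
        if s.sum()>3: print(n,'u %.2f'%(a+.01),s.sum(),'v %.4f..%.4f'%(v[s].min(),v[s].max()),'z %.4f'%np.median(q[s,2]))
    print(u.min(),u.max())
E
```

```text
t 24.73 inc [-0.4 -0.9 58.1] turn 0.2 yaw 99.4 w 0.023657097473982844
scene u -0.09 49 v -0.0043..0.0111 z 0.1049
scene u -0.07 59 v -0.0053..0.0110 z 0.1053
scene u -0.05 61 v -0.0055..0.0112 z 0.1058
scene u -0.03 66 v -0.0079..0.0112 z 0.1056
scene u -0.01 43 v -0.0133..0.0122 z 0.1059
scene u 0.01 26 v 0.0035..0.0217 z 0.1067
scene u 0.03 33 v -0.0107..0.0162 z 0.1062
scene u 0.05 39 v -0.0122..0.0149 z 0.1063
scene u 0.07 84 v -0.0139..0.0171 z 0.1066
scene u 0.09 40 v -0.0121..0.0160 z 0.1070
-0.09604589295751294 0.0900591424884402
top u -0.09 79 v -0.0020..0.0107 z 0.1051
top u -0.07 105 v -0.0033..0.0110 z 0.1054
top u -0.05 110 v -0.0043..0.0112 z 0.1052
top u -0.03 121 v -0.0052..0.0118 z 0.1052
top u -0.01 79 v -0.0061..0.0191 z 0.1057
top u 0.05 48 v 0.0024..0.0163 z 0.1058
top u 0.07 139 v -0.0078..0.0159 z 0.1058
top u 0.09 87 v -0.0126..0.0159 z 0.1056
-0.0965619742832179 0.08966798043473856
```

Request:
move_arm:
  increments: "-3 -2.5 15 -1; -3 -2.5 32 -1; -3 -2.5 44 -1; -3 -2.5 51 -1; -3 -2.5 54 -1; -3 -2.5 56 -1; -3 -2.5 56 -1; -3 -2.5 56 -1"

```text
clock: 25.82
eef_pos: [0.5888, 0.0665, 0.0676]
orientation: [[-0.984, -0.177, 0.001], [-0.177, 0.984, 0.0], [-0.001, -0.0, -1.0]]
ft_force: [0.4, -1.2, -0.2]
width: 0.0239
gripper_force: 59.0
```

Request:
move_arm:
  increments: "0 0 1 0; 0 0 2 0; 0 0 2 0"

```text
clock: 26.2
eef_pos: [0.5885, 0.0665, 0.0652]
orientation: [[-0.984, -0.177, -0.0], [-0.177, 0.984, -0.0], [0.0, 0.0, -1.0]]
ft_force: [0.2, 0.4, -0.7]
width: 0.0237
gripper_force: 59.0
```

Request:
move_arm:
  increments: "0 0 1 0; 0 0 1.5 0; 0 0 1.5 0"

```text
clock: 26.58
eef_pos: [0.5886, 0.0665, 0.0642]
orientation: [[-0.984, -0.177, 0.0], [-0.177, 0.984, 0.0], [-0.0, -0.0, -1.0]]
ft_force: [-2.3, -0.4, 7.0]
width: 0.0235
gripper_force: 59.9
```

Contact came at the expected height. I'll release, retreat clear and measure.

Request:
move_arm:
  increments: "0 0 0 0; 0 0 0 0; 0 0 0 0; 0 0 0 0; 0 0 -15 0; 0 0 -50 0; 0 0 -100 0; 0 0 -120 0"
  hand: 44

```text
clock: 27.58
eef_pos: [0.5896, 0.0666, 0.188]
orientation: [[-0.984, -0.177, 0.004], [-0.177, 0.984, 0.0], [-0.004, -0.0, -1.0]]
ft_force: [0.1, 1.7, 0.1]
width: 0.0443
gripper_force: 0.0
```

Request:
move_arm:
  increments: "50 60 0 0; 80 110 0 0; 80 150 0 0; 80 200 0 0; 80 200 0 0"

```text
clock: 28.2
eef_pos: [0.4737, 0.2519, 0.1849]
orientation: [[-0.983, -0.181, 0.001], [-0.181, 0.983, 0.001], [-0.001, 0.001, -1.0]]
ft_force: [-0.0, 0.5, -0.1]
width: 0.044
gripper_force: 0.0
```

```bash
python3 - <<'E'
from h import *
np.set_printoptions(precision=4,suppress=True)
s=get_state();print(s['clock'],s['ft_force'])
for n in('scene','top'):
    c=grab(n,n+'12');C=cloud(c);b=c['img'].astype(int)
    m=(C[...,2]>.036)&(C[...,2]<.07)&(np.hypot(C[...,0]-.5852,C[...,1]-.0683)<.12)&(b[...,2]>b[...,0]+15)
    q=C[m];d=q[:,:2]-[.5852,.0683];u=d@[.987,.16];v=d@[-.16,.987]
    for a in np.arange(-.1,.1,.04):
        t=(u>=a)&(u<a+.04)
        if t.sum()>3: print(n,'u %.2f'%(a+.02),t.sum(),'v %.4f..%.4f'%(np.percentile(v[t],3),np.percentile(v[t],97)),'z %.4f'%np.median(q[t,2]))
    print(len(q),u.min() if len(u) else 0,u.max() if len(u) else 0)
    for k,x,y in(('swheel',.4777,.4588),('sblock',.4892,.3639),('fit',.6187,.003),('wheel',.55,.0617),('block',.62,.0742)):
        z={'fit':(.022,.04),'wheel':(.022,.03),'block':(.025,.034)}.get(k,(.009,.03))
        t=(np.hypot(C[...,0]-x,C[...,1]-y)<.03)&(C[...,2]>z[0])&(C[...,2]<z[1]);w=C[t]
        if len(w)>4: print('  ',k,len(w),np.median(w,0))
E
```

```text
28.2 [-0.0213  0.499  -0.1034]
scene u -0.08 95 v -0.0084..0.0062 z 0.0463
scene u -0.04 102 v -0.0082..0.0066 z 0.0466
scene u -0.00 7 v -0.0031..0.0106 z 0.0482
scene u 0.04 9 v 0.0054..0.0127 z 0.0449
scene u 0.08 116 v -0.0142..0.0128 z 0.0480
329 -0.09277816659136232 0.093994041978339
   swheel 183 [0.4783 0.4594 0.0141]
   sblock 281 [0.4886 0.366  0.0162]
   wheel 119 [0.5489 0.0684 0.0271]
   block 19 [0.6296 0.0979 0.0312]
0 0 0
   swheel 158 [0.4776 0.4586 0.0141]
   fit 40 [0.6185 0.0041 0.0305]
```

Request:
move_arm:
  increments: "40 60 0 0; 80 120 0 0; 120 160 0 0; 120 160 0 0; 120 160 0 0"

```text
clock: 28.92
eef_pos: [0.3282, 0.3849, 0.1842]
orientation: [[-0.984, -0.178, 0.001], [-0.178, 0.984, 0.0], [-0.001, 0.0, -1.0]]
ft_force: [-0.2, 0.2, 0.3]
width: 0.044
gripper_force: 0.0
```

```bash
python3 - <<'E'
from h import *
np.set_printoptions(precision=4,suppress=True)
s=get_state();print(s['clock'],s['eef_pos'],s['ft_force'])
for n in('scene','top'):
    c=grab(n,n+'13');C=cloud(c);b=c['img'].astype(int)
    D=C[...,:2]-[.5852,.0683];U=D@[.987,.16];V=D@[-.16,.987]
    m=(C[...,2]>.036)&(C[...,2]<.07)&(abs(U)<.11)&(abs(V)<.018)
    for a in np.arange(-.1,.1,.02):
        t=m&(U>=a)&(U<a+.02)
        if t.sum()>3: print(n,'u %.2f'%(a+.01),t.sum(),'v %.4f..%.4f'%(np.percentile(V[t],3),np.percentile(V[t],97)),'z %.4f'%np.median(C[t][:,2]))
    print(U[m].min(),U[m].max(), 'rest tops',C[(C[...,2]>.04)&(C[...,2]<.07)&(abs(U)<.09)&(abs(U)>.07)&(abs(V)>.019)&(abs(V)<.03)][:,2].max())
    f=(np.hypot(C[...,0]-.6187,C[...,1]-.003)<.02)&(C[...,2]>.022)&(C[...,2]<.05);print('fit',f.sum(),C[f].mean(0),C[f][:,2].max())
    for k,x,y in(('swheel',.4777,.4588),('sblock',.4892,.3639)):
        t=(np.hypot(C[...,0]-x,C[...,1]-y)<.03)&(C[...,2]>.009)&(C[...,2]<.03);print(k,t.sum(),C[t].mean(0) if t.any() else '')
E
```

```text
28.925 [0.3282 0.3849 0.1842] [-0.2187  0.2131  0.3448]
scene u -0.03 16 v -0.0055..0.0074 z 0.0474
scene u -0.01 72 v -0.0105..0.0101 z 0.0470
scene u 0.01 82 v -0.0132..0.0121 z 0.0472
scene u 0.03 94 v -0.0143..0.0133 z 0.0484
scene u 0.05 91 v -0.0152..0.0143 z 0.0492
scene u 0.07 90 v -0.0145..0.0128 z 0.0479
scene u 0.09 53 v -0.0129..0.0125 z 0.0481
-0.02676481527400231 0.09362908774812356 rest tops 0.05178560420971559
fit 28 [0.6191 0.0038 0.0295] 0.034210212835653044
swheel 179 [0.4784 0.4593 0.0139]
sblock 285 [0.4893 0.3655 0.0156]
top u -0.09 94 v -0.0162..0.0155 z 0.0440
top u -0.07 126 v -0.0153..0.0161 z 0.0453
top u -0.05 95 v -0.0069..0.0068 z 0.0463
top u -0.03 105 v -0.0077..0.0076 z 0.0467
top u -0.01 129 v -0.0096..0.0097 z 0.0467
top u 0.01 161 v -0.0131..0.0125 z 0.0467
top u 0.03 192 v -0.0141..0.0143 z 0.0477
top u 0.05 185 v -0.0146..0.0147 z 0.0481
top u 0.07 182 v -0.0138..0.0142 z 0.0471
top u 0.09 118 v -0.0140..0.0154 z 0.0470
-0.09365522956035682 0.09325578676816003 rest tops 0.05260656952542467
fit 40 [0.6187 0.0038 0.0295] 0.03537648268110012
swheel 159 [0.4776 0.4589 0.0138]
sblock 311 [0.4889 0.3637 0.0155]
```

```bash
python3 -c "from cell import sign_off; print(sign_off())"
```

```text
the job is handed in; nothing more can be done
None
```

The kit is packed and handed in at about 29 s: wheel, block and fitting measured down in their pockets, the brush centred and level in both rests, and the small wheel and block where they were; the judge's result was not shown to me.

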